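Turn the condiment row round into its carrier

TASK

Move the four condiments from the drip tray into the carrier's four cups in reverse order, so that guests across the counter meet them in the usual order: the one at the left end of the tray goes into the cup at the right end of the carrier, and so on along the row. Each must stand upright, fully down in its cup; never lay one over on the way, and leave the canister, tin and can alone.

Things in the scene. Friction and masses are not known exactly. Their poses are not given: they have to be found in the camera images.
- tray: Fixed steel drip tray, 84 mm (x) by 346 mm (y), rim 10 mm high; on it the four condiments stand in a shuffled row, undersides 10 mm above its origin. Origin: centre of its underside; y runs along the row, roughly to the left of the robot looking out (+y), z up. Places at y = +127.5, +42.5, -42.5, -127.5 mm, x = 0. It may stand nearer to the robot than the carrier, or farther.
- carrier: Fixed dark wooden board, 84 mm (x) by 366 (y) by 12, with four empty aluminium conical cups in a row, and a wire loop 33 mm high at each end. Origin: centre of its underside; y along the row, roughly to the robot's left, z up. Cup centres at y = +127.5, +42.5, -42.5, -127.5, x = 0; inside diameter 48 at the floor, 66 at the mouth (72 outside); floor 16 and mouth 34 above the origin.
- mill: Pepper mill: plain dark wood, slim and tall, 105 mm high with a small steel ball (18 mm) on top. The foot tapers: 36 mm diameter at the bottom, 48 mm at 22 mm up. Origin: centre of the underside, z up; round, so its yaw means nothing. Straight grip 44 mm in diameter from 32 to 80 mm up. 0.14 to 0.28 kg.
- salt: Salt shaker: white ceramic all over, domed top with five small holes, 82 mm high. The foot tapers: 36 mm diameter at the bottom, 48 mm at 22 mm up. Origin: centre of the underside, z up; round, so its yaw means nothing. Straight grip 50 mm in diameter from 30 to 66 mm up. 0.11 to 0.22 kg.
- sugar: Sugar caster: white ceramic body with a pointed steel cone (with a small spout) for a top, 94 mm high. The foot tapers: 36 mm diameter at the bottom, 48 mm at 22 mm up. Origin: centre of the underside, z up; round, so its yaw means nothing. Straight grip 54 mm in diameter from 30 to 72 mm up. 0.17 to 0.34 kg.
- mustard: Mustard pot: wide white ceramic pot with a flat cork lid (52 mm), 78 mm high. The foot tapers: 36 mm diameter at the bottom, 48 mm at 22 mm up. Origin: centre of the underside, z up; round, so its yaw means nothing. Straight grip 56 mm in diameter from 30 to 68 mm up. 0.15 to 0.31 kg.
- mat_mill: The dark rubber mat, 76 mm square and 4 mm thick, fixed on the tray, on which the pepper mill stands at the start; it stays there and so keeps that place in the row. Origin: centre of its underside, y along the tray's row.
- mat_salt: The dark rubber mat, 76 mm square and 4 mm thick, fixed on the tray, on which the salt shaker stands at the start; it stays there and so keeps that place in the row. Origin: centre of its underside, y along the tray's row.
- mat_sugar: The dark rubber mat, 76 mm square and 4 mm thick, fixed on the tray, on which the sugar caster stands at the start; it stays there and so keeps that place in the row. Origin: centre of its underside, y along the tray's row.
- mat_mustard: The dark rubber mat, 76 mm square and 4 mm thick, fixed on the tray, on which the mustard pot stands at the start; it stays there and so keeps that place in the row. Origin: centre of its underside, y along the tray's row.
- canister: White ceramic canister with a wooden lid, 102 mm diameter, 138 mm high, loose, standing beside the work; not part of the job, leave it alone. Origin: centre of its underside.
- cap_tin: Red plastic crown-cap tin, 88 mm diameter, 62 mm high, loose, standing beside the work; not part of the job, leave it alone. Origin: centre of its underside.
- can: Aluminium can, 66 mm diameter, 115 mm high, loose, standing beside the work; not part of the job, leave it alone. Origin: centre of its underside.
There are look-alikes about, which are no part of the job. Leave any green look-alike of the salt alone.

How it is judged:
By the outcome, as a careful person would: the job done as asked, in the order asked, and still so for the second after the job is handed in, with the robot touching nothing.
It also fails if it takes over 93 s, if anything falls off the work surface, if the arm or the gripper's body presses on something with over 40 N, if the wrist force passes 120 N, or if a joint passes its speed limit or range.

ROBOT

A 6-joint arm with a two-finger parallel gripper is mounted at the origin on the work surface. World frame = base frame: x ahead of the robot, y to its left, z up, the work surface at z = 0. Lengths are in m, angles in rad, forces in N, time in s.
With the tool pointing down it reaches from about 0.25 to 0.775 m from the base axis. Payload 4 kg.
Tool frame: the origin (TCP) lies at the very end of the fingers, on their centre line; the grasp point (between the pads) lies 19 mm behind it; z points along the fingers, y is the line along which they close (so a half turn about z gives the same grasp; the last joint's range is limited). The gripper opens to 94 mm and grips with 3 to 60 N. Pads are 16 mm wide; open, the fingers measure 119 mm over their backs; the gripper's body (75 mm by 177 mm) begins 78 mm behind the grasp point.
Start: joints at [-0.103, 0.087, 1.371, -0, 1.684, -0.103], TCP at [0.55, -0, 0.206] pointing down, gripper open.
Joint ranges: [-3.1, 3.1], [-0.76, 2.03], [0.27, 2.55], [-1.08, 4.22], [0.17, 2.65], [-2.57, 2.57]. Speed limits (rad/s): [2.79, 2.79, 3.14, 3.14, 3.14, 3.14].

INTERFACE

Orientations are given as [roll, pitch, yaw] about the fixed x, y, z axes, in that order (R = Rz(yaw) Ry(pitch) Rx(roll)).
In Python, from bench import robot gives the robot as it stands. The module is installed in compiled form; this text tells all that it offers.
- The arm moves only by the tool move_arm, never from a script. Its argument "deltas" is one flat list of numbers, 7 for each row, row after row: the turn, a rotation vector about the tool's x, y, z in rad, then the shift along the tool's x, y, z in cm, then the closure, from -1 (fully open) to 1 (shut). A call has 1 to 8 rows; each row is the pose to reach, as a shift and turn from the pose commanded when the call began, along the tool's axes at that moment; what a row does not reach only later rows make up. A row lasts 1/10 s, in which the tool goes at most 50 mm and 8.59 degrees, less where a joint would pass 70% of its speed; a pose out of reach is approached as far as the arm can. A call with a gripper value outside its range is refused whole. The fingers move at their own pace and stop on an object; the grip force is fixed at half the most. Time passes only in rows, so rows that repeat a pose let the fingers close. It gives the time, the measured TCP pose, the force, the opening and the grip force at its end, in the units of the state.
- robot.get_obs(): the state, without advancing time (a new reading comes with each control period).
- robot.snapshot(name): name is "scene" or "side" or "wrist"; returns a dict with "image" (480x640x3 uint8, red, green, blue), "depth" (480x640 float32, m along the optical axis (not along the pixel's ray), 0 where there is no reading), "fov_y" (degrees; the focal length in pixels is half the picture's height over the tangent of half this angle, whatever the lens; pixels are square), "cx", "cy" (the principal point, pixels), "origin" and "orientation" of the camera in the world; the wrist camera has in their place "T_tool_cam" (4x4, takes a point from camera to tool coordinates, whose origin is the TCP and whose axes are the flange's). Camera axes: x right, y up, looking along -z (the intrinsics and any distortion apply to the point x, -y, -z); pixel columns grow to the right and rows downward; lengths in m; the calibration is good to about 2 mm. A picture is of the moment at which its call begins: read the wrist's pose just before it.
- robot.close_job(): hands the job in; it is judged then, once.
The state is a dict: "time": time; "joint_positions": joint angles; "qvel": joint speeds; "joint_torque": joint torques, N m; "tool_pos": TCP position; "ee_rot": TCP orientation; "wrist_force": force on the tool from outside, world axes, zero at the start; "wrist_torque": the same for the moment, N m; "width": finger opening in m; "finger_force": force on a finger pad.
Only numpy, scipy, OpenCV 4.12 (cv2) and the standard library are available. Lean on these libraries where they do the work, as an engineer would, in place of code of your own. Each camera call takes 0.05 s, during which the arm holds its last target. There are 200 camera calls.

## Working session

There is one attempt and no reset: what is moved stays moved. The work goes in short steps, Python scripts to look and compute and a tool call to move; the robot and the scene stay as the last step left them, time stands still between calls to the robot, and variables do not carry over. Pictures are saved under pics/ and viewed, at most 14 in all, crops included, and the job is handed in when it is done.

Besides the shell and the picture viewer there is one more tool, called after "Call:" as a command line: name --argument value ..., lists and objects as JSON in quotes. move_arm: Moves the arm, as the interface text tells. Its arguments: {"type":"object","properties":{"deltas":{"type":"array","items":{"type":"number"}}},"required":["deltas"]}

```bash
mkdir -p pics
cat > h.py <<'E'
import numpy as np,cv2
from scipy.spatial.transform import Rotation as R
from bench import robot
def snap(name):
    o=robot.get_obs(); s=robot.snapshot(name)
    f=240/np.tan(np.radians(s['fov_y'])/2)
    if name=='wrist':
        T=np.eye(4); e=o['ee_rot']; T[:3,:3]=R.from_euler('xyz',e).as_matrix(); T[:3,3]=o['tool_pos']
        T=T@s['T_tool_cam']
    else:
        T=np.eye(4); q=np.array(s['orientation']); 
        T[:3,:3]=q if q.shape==(3,3) else R.from_euler('xyz',q).as_matrix(); T[:3,3]=s['origin']
    s['T']=T; s['f']=f
    return s
def ray(s,u,v,z):
    d=s['T'][:3,:3]@np.array([(u-s['cx'])/s['f'],-(v-s['cy'])/s['f'],-1]); o=s['T'][:3,3]
    return o+d*(z-o[2])/d[2]
def cloud(s):
    v,u=np.mgrid[:480,:640]; d=s['depth']
    p=np.stack([(u-s['cx'])/s['f']*d,-(v-s['cy'])/s['f']*d,-d],-1)
    return p@s['T'][:3,:3].T+s['T'][:3,3]
def save(s,n): cv2.imwrite('pics/'+n,s['image'][...,::-1])
E
python3 - <<'E'
from h import *
for n in('scene','side','wrist'):
    s=snap(n); save(s,n+'0.png'); print(n,{k:v for k,v in s.items() if k not in('image','depth')}, (s['depth']>0).mean())
    np.savez('pics/'+n+'0.npz',P=cloud(s),d=s['depth'])
print(robot.get_obs())
E
```

```text
scene {'fov_y': 53.25626842897305, 'cx': 318.19695257028934, 'cy': 239.1659330852124, 'origin': array([ 1.07825632, -0.23875817,  0.843044  ]), 'orientation': array([ 0.60294799, -0.01756031,  1.1574906 ]), 'T': array([[ 0.40157697, -0.75831243,  0.51351553,  1.07825632],
       [ 0.91565693,  0.32169786, -0.2410039 , -0.23875817],
       [ 0.01755941,  0.56698566,  0.82354048,  0.843044  ],
       [ 0.        ,  0.        ,  0.        ,  1.        ]]), 'f': np.float64(478.6816943481082)} 0.9960807291666667
side {'fov_y': 51.358184008115956, 'cx': 322.9893198319537, 'cy': 240.22741590450286, 'origin': array([ 0.2460578 , -1.00495775,  0.88426204]), 'orientation': array([ 0.89374851, -0.01451189, -0.3128891 ]), 'T': array([[ 0.95134807,  0.18207917, -0.24856393,  0.2460578 ],
       [-0.30777633,  0.59955882, -0.73878478, -1.00495775],
       [ 0.01451138,  0.77934357,  0.62642878,  0.88426204],
       [ 0.        ,  0.        ,  0.        ,  1.        ]]), 'f': np.float64(499.1492167796387)} 0.996123046875
wrist {'fov_y': 65.66014660609788, 'cx': 323.1132314508348, 'cy': 245.68095290
[... 792 characters left out ...]
itions': array([-1.03117572e-01,  8.77610257e-02,  1.37192437e+00, -4.24957193e-05,
        1.68358998e+00, -1.03082446e-01]), 'qvel': array([-1.18776747e-05, -2.99153899e-03, -4.80636428e-03,  1.42938812e-03,
       -4.69771999e-04, -3.38241670e-05]), 'joint_torque': array([ 1.24418581e-03, -3.40636396e+01, -3.02795255e+01,  7.18983379e-02,
        3.04441026e-02, -1.11468453e-04]), 'tool_pos': array([5.49568826e-01, 1.54511437e-05, 2.04577522e-01]), 'ee_rot': array([-3.13991452e+00, -1.31142436e-04,  1.57075634e+00]), 'wrist_force': array([-0.44871685,  0.37062617,  0.68911035]), 'wrist_torque': array([-0.03518717,  0.02695493, -0.01317758]), 'finger_force': 0.0, 'width': 0.09446370445561}
```

View pics/scene0.png

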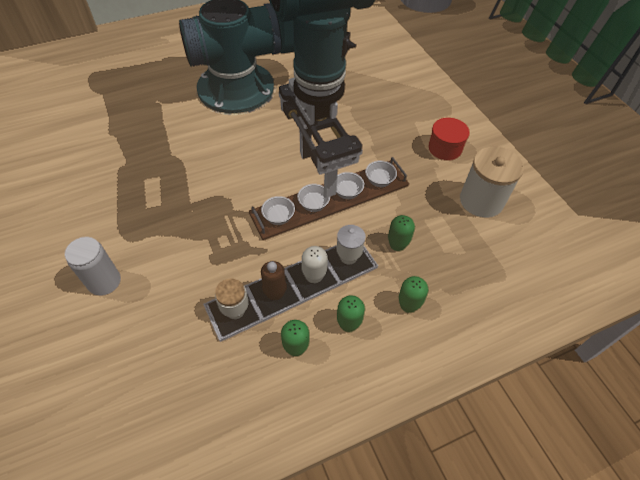

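View pics/side0.png

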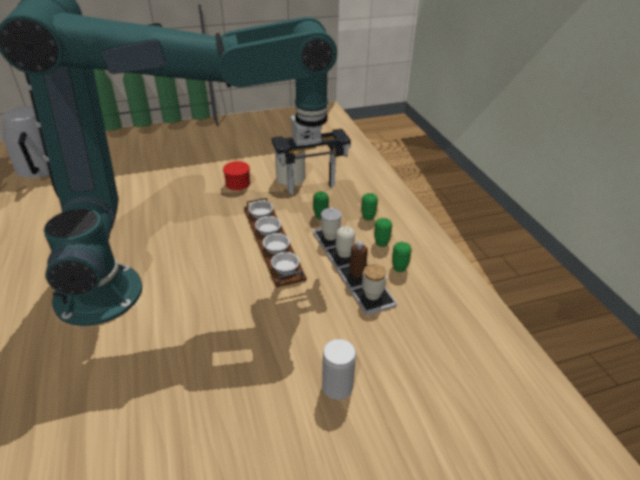

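View pics/wrist0.png

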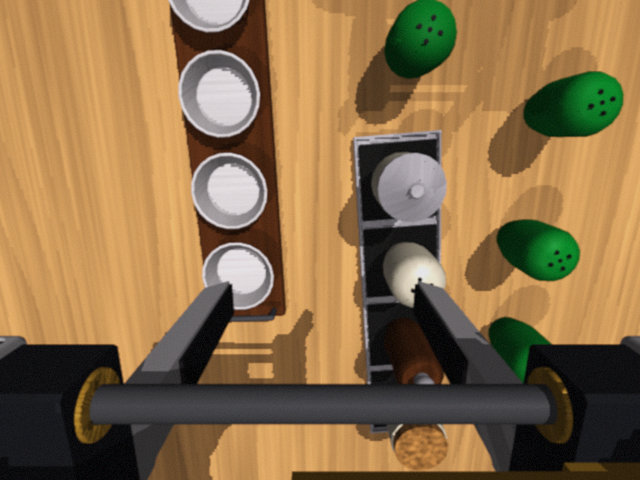

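The scene picture shows, with the robot's left at right of image: sugar (350,243), salt (314,265), mill (272,280), mustard (232,298) on the tray. The carrier is nearer the robot, with cups at (278,211), (314,198), (348,186) and (381,174). Four green look-alikes stand beyond and beside the tray. The wrist view shows the same order from the top (+y): sugar, salt, mill, mustard.

Run:
```python
from h import *
from scipy.optimize import least_squares
for n in('scene','side','wrist'):
    P=np.load(f'pics/{n}0.npz')['P']; img=cv2.imread(f'pics/{n}0.png')
    z=P[...,2]; reg=(P[...,0]>.3)&(P[...,0]<.8)&(abs(P[...,1])<.4)
    print(n,'table z',np.median(z[reg&(abs(z)<.01)]))
    # objects in band
    for lo,hi,tag in((.05,.066,'obj'),(.03,.037,'rim')):
        m=(reg&(z>lo)&(z<hi)).astype(np.uint8)
        k,lab,st,c=cv2.connectedComponentsWithStats(m)
        for i in range(1,k):
            if st[i,4]<(40 if tag=='obj' else 15): continue
            q=P[lab==i][:,:2]; bgr=img[lab==i].mean(0).astype(int)
            f=lambda p:np.hypot(q[:,0]-p[0],q[:,1]-p[1])-p[2]
            v=P[lab==i].mean(0)-0
            r=least_squares(f,[*q.mean(0),.027],loss='soft_l1',f_scale=.002)
            print(tag,st[i,4],c[i].astype(int),bgr,'mean',q.mean(0).round(3),'fit',r.x.round(4),'ext',np.ptp(q,0).round(3))
```

```text
scene table z -0.0012110049296609748
obj 387 [443 134] [ 43  51 147] mean [0.43  0.382] fit [0.4282 0.4127 0.0401] ext [0.087 0.037]
obj 229 [482 195] [ 84  93 100] mean [0.622 0.36 ] fit [0.5993 0.3944 0.0498] ext [0.084 0.058]
obj 126 [400 235] [41 69 53] mean [0.644 0.146] fit [0.6297 0.159  0.0246] ext [0.044 0.042]
obj 115 [348 252] [ 89  98 104] mean [0.641 0.034] fit [0.6231 0.0451 0.0268] ext [0.037 0.047]
obj 113 [314 271] [ 95 104 109] mean [ 0.654 -0.045] fit [ 0.6355 -0.0378  0.0246] ext [0.029 0.047]
obj 99 [274 287] [31 42 58] mean [ 0.656 -0.128] fit [ 0.6401 -0.1235  0.0216] ext [0.027 0.043]
obj 120 [411 298] [42 72 56] mean [0.778 0.096] fit [0.7643 0.109  0.0245] ext [0.043 0.04 ]
obj 126 [234 308] [ 93 103 109] mean [ 0.67  -0.209] fit [ 0.6476 -0.2074  0.0276] ext [0.026 0.055]
obj 114 [349 319] [43 73 55] mean [ 0.77  -0.028] fit [ 0.7539 -0.017   0.0244] ext [0.031 0.044]
obj 110 [295 344] [44 75 55] mean [ 0.776 -0.134] fit [ 0.7579 -0.1275  0.0247] ext [0.031 0.045]
rim 63 [441 146] [29 38 87] mean [0.443 0.377] fit [0.4235 0.408  0.0419] ext [0.065 0.035]
ri
[... 5130 characters left out ...]
t [0.02  0.046]
rim 1147 [225 191] [166 164 170] mean [0.459 0.034] fit [0.4622 0.0343 0.0331] ext [0.07 0.07]
rim 179 [512 235] [14 44 10] mean [ 0.734 -0.009] fit [ 0.752  -0.0178  0.0247] ext [0.031 0.045]
rim 739 [239 274] [167 165 171] mean [ 0.466 -0.049] fit [ 0.4653 -0.0503  0.0332] ext [0.071 0.07 ]
rim 32 [398 245] [57 65 69] mean [ 0.624 -0.019] fit [ 0.634  -0.0395  0.0243] ext [0.026 0.014]
rim 244 [252 317] [66 66 70] mean [ 0.477 -0.097] fit [ 0.4937 -0.5012  0.4048] ext [0.046 0.008]
rim 143 [398 328] [ 7 14 27] mean [ 0.629 -0.108] fit [ 0.6382 -0.1248  0.0233] ext [0.036 0.03 ]
rim 187 [507 331] [16 49 10] mean [ 0.744 -0.112] fit [ 0.7567 -0.1286  0.0247] ext [0.039 0.029]
```

Measured from three views that agree: sugar (.621,.044), salt (.634,-.039), mill (.638,-.125), mustard (.646,-.209). The cups from left to right are (.457,.203), (.4595,.119), (.462,.034), (.465,-.050), and radii and pitches match the given sizes. I start with the sugar, which goes in the right end cup.

Call:
move_arm --deltas '[0, 0, 0, 4.4, 7.1, 0, -1, 0, 0, 0, 4.4, 7.1, 0, -1, 0, 0, 0, 4.4, 7.1, 0, -1, 0, 0, 0, 4.4, 7.1, 5, -1, 0, 0, 0, 4.4, 7.1, 10, -1, 0, 0, 0, 4.4, 7.1, 14, -1, 0, 0, 0, 4.4, 7.1, 16.4, -1, 0, 0, 0, 4.4, 7.1, 16.4, -1]'

```text
time: 0.95
tool_pos: [0.6165, 0.0436, 0.036]
ee_rot: [-3.13, 0.0, 1.571]
wrist_force: [-1.0, 0.3, -0.4]
width: 0.0939
finger_force: 0.0
```

Call:
move_arm --deltas '[0, 0, 0, 0, 0.3, -0.3, -1, 0, 0, 0, 0, 0.3, -0.3, 1, 0, 0, 0, 0, 0.3, -0.3, 1, 0, 0, 0, 0, 0.3, -0.3, 1, 0, 0, 0, 0, 0.3, -0.3, 1, 0, 0, 0, 0, 0.3, -0.3, 1]'

```text
time: 1.55
tool_pos: [0.6235, 0.044, 0.0449]
ee_rot: [-3.141, 0.0, 1.571]
wrist_force: [-3.1, -0.2, 0.7]
width: 0.0575
finger_force: 1.2
```

Call:
move_arm --deltas '[0, 0, 0, 0, 0, 0, 1, 0, 0, 0, 0, 0, 0, 1, 0, 0, 0, 0, 0, 0, 1, 0, 0, 0, 0, 0, -1, 1, 0, 0, 0, 0, 0, -2, 1, 0, 0, 0, 0, 0, -2, 1]'

```text
time: 2.15
tool_pos: [0.6257, 0.044, 0.0665]
ee_rot: [3.137, -0.0, 1.571]
wrist_force: [0.7, -0.4, -3.3]
width: 0.0537
finger_force: 30.0
```

Call:
move_arm --deltas '[0, 0, 0, 0, 0, -3, 1, 0, 0, 0, 0, 0, -7, 1, 0, 0, 0, 0, 0, -10, 1, 0, 0, 0, 0, 0, -11, 1, 0, 0, 0, -1, -2, -11, 1, 0, 0, 0, -3, -5.1, -11, 1, 0, 0, 0, -5, -8.5, -11, 1, 0, 0, 0, -7, -11.9, -11, 1]'

```text
time: 2.95
tool_pos: [0.5032, -0.0264, 0.1726]
ee_rot: [-3.139, -0.0, 1.571]
wrist_force: [0.2, -0.6, -2.8]
width: 0.0539
finger_force: 30.0
```

Call:
move_arm --deltas '[0, 0, 0, -1.5, -2.5, 0, 1, 0, 0, 0, -2.4, -4, 0, 1, 0, 0, 0, -2.4, -4, 0, 1, 0, 0, 0, -2.4, -4, 0, 1, 0, 0, 0, -2.4, -4, 3, 1, 0, 0, 0, -2.4, -4, 6, 1, 0, 0, 0, -2.4, -4, 8, 1, 0, 0, 0, -2.4, -4, 8, 1]'

```text
time: 3.75
tool_pos: [0.4628, -0.0487, 0.0902]
ee_rot: [-3.133, -0.002, 1.572]
wrist_force: [-0.6, 0.5, -2.7]
width: 0.0534
finger_force: 30.0
```

Call:
move_arm --deltas '[0, 0, 0, 0, 0, 0, 1, 0, 0, 0, 0, 0, 0, 1, 0, 0, 0, 0, 0, 0, 1]'

```text
time: 4.05
tool_pos: [0.4664, -0.0501, 0.0962]
ee_rot: [3.138, 0.001, 1.571]
wrist_force: [-0.8, -0.4, -2.7]
width: 0.054
finger_force: 30.0
```

Call:
move_arm --deltas '[0, 0, 0, 0, 0, 1.5, 1, 0, 0, 0, 0, 0, 3, 1, 0, 0, 0, 0, 0, 3.8, 1, 0, 0, 0, 0, 0, 4.2, 1, 0, 0, 0, 0, 0, 4.4, 1, 0, 0, 0, 0, 0, 4.4, 1, 0, 0, 0, 0, 0, 4.4, 1]'

```text
time: 4.75
tool_pos: [0.4656, -0.0501, 0.0512]
ee_rot: [3.14, 0.0, 1.571]
wrist_force: [-0.7, 0.3, -3.0]
width: 0.0535
finger_force: 30.0
```

Call:
move_arm --deltas '[0, 0, 0, 0, 0, 0.1, 0.1, 0, 0, 0, 0, 0, 0.1, -1, 0, 0, 0, 0, 0, 0.1, -1, 0, 0, 0, 0, 0, 0.1, -1, 0, 0, 0, 0, 0, 0.1, -1, 0, 0, 0, 0, 0, 0.1, -1, 0, 0, 0, 0, 0, -3, -1, 0, 0, 0, 0, 0, -7, -1]'

```text
time: 5.55
tool_pos: [0.463, -0.0496, 0.1188]
ee_rot: [-3.136, -0.001, 1.571]
wrist_force: [0.7, 1.1, 0.6]
width: 0.0938
finger_force: 0.0
```

Call:
move_arm --deltas '[0, 0, 0, 0, 0, -4, -1, 0, 0, 0, 0, 3, -8, -1, 0, 0, 0, 0, 7, -8, -1, 0, 0, 0, 0, 7, -8, -1, 0, 0, 0, 0, 7, -8, -1]'

```text
time: 6.05
tool_pos: [0.5348, -0.0499, 0.1993]
ee_rot: [-3.139, -0.0, 1.571]
wrist_force: [-0.3, -0.3, -0.1]
width: 0.094
finger_force: 0.0
```

```bash
cat >> h.py <<'E'
from scipy.optimize import least_squares
def fits(n,lo,hi,xr=(.4,.7),mn=40):
    s=snap(n); P=cloud(s); z=P[...,2]
    m=((P[...,0]>xr[0])&(P[...,0]<xr[1])&(abs(P[...,1])<.28)&(z>lo)&(z<hi)).astype(np.uint8)
    k,lab,st,c=cv2.connectedComponentsWithStats(m)
    for i in range(1,k):
        if st[i,4]<mn: continue
        q=P[lab==i][:,:2]
        r=least_squares(lambda p:np.hypot(q[:,0]-p[0],q[:,1]-p[1])-p[2],[*q.mean(0),.027],loss='soft_l1',f_scale=.002)
        t=lab==i; v,u=np.where(t)
        w=(abs(P[...,0]-r.x[0])<.025)&(abs(P[...,1]-r.x[1])<.025)
        print(n,st[i,4],c[i].astype(int),s['image'][t].mean(0).astype(int),r.x.round(4),'top',np.percentile(z[w],99.5).round(4))
    return s
E
python3 - <<'E'
from h import *
s=fits('wrist',.05,.066); save(s,'w1.png'); fits('scene',.05,.066); print(robot.get_obs()['tool_pos'])
E
```

```text
wrist 67 [441   0] [ 4 32 10] [0.6276 0.158  0.0252] top 0.0554
wrist 260 [416 208] [91 86 76] [ 0.6335 -0.039   0.0247] top 0.3017
wrist 222 [260 215] [123 116 104] [ 0.4663 -0.0505  0.0268] top 0.3225
wrist 102 [410 306] [22 12  6] [ 0.6382 -0.1247  0.0218] top 0.0965
wrist 384 [421 368] [93 88 78] [ 0.6461 -0.2086  0.0277] top 0.09
scene 119 [278 209] [108 102  93] [ 0.469  -0.0491  0.0261] top 0.3391
scene 131 [400 235] [53 69 41] [0.6297 0.1592 0.0246] top 0.0821
scene 111 [314 271] [110 105  96] [ 0.6354 -0.0376  0.0247] top 0.3397
scene 94 [274 287] [59 43 31] [ 0.6397 -0.1234  0.0218] top 0.1139
scene 124 [235 308] [110 104  94] [ 0.6476 -0.2074  0.0276] top 0.0903
[ 0.53395441 -0.04986709  0.19971392]
```

View pics/w1.png

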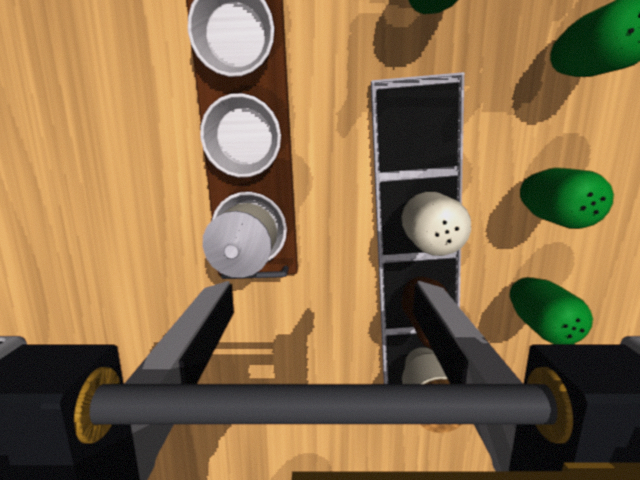

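The picture shows the sugar seated in the right end cup at (240,235). The salt is next at (436,222), and its measured position hasn't changed.

Call:
move_arm --deltas '[0, 0, 0, 0.6, 5, 0, -1, 0, 0, 0, 1.1, 9.9, 0, -1, 0, 0, 0, 1.1, 9.9, 0, -1, 0, 0, 0, 1.1, 9.9, 4, -1, 0, 0, 0, 1.1, 9.9, 8, -1, 0, 0, 0, 1.1, 9.9, 12, -1, 0, 0, 0, 1.1, 9.9, 14.5, -1, 0, 0, 0, 1.1, 9.9, 16, -1]'

```text
time: 6.95
tool_pos: [0.6309, -0.0388, 0.038]
ee_rot: [-3.137, -0.001, 1.571]
wrist_force: [-0.1, 0.3, -0.2]
width: 0.094
finger_force: 0.0
```

Call:
move_arm --deltas '[0, 0, 0, 0, 0, 0, -1, 0, 0, 0, 0, 0, 0, 1, 0, 0, 0, 0, 0, 0, 1, 0, 0, 0, 0, 0, 0, 1, 0, 0, 0, 0, 0, 0, 1, 0, 0, 0, 0, 0, 0, 1, 0, 0, 0, 0, 0, 0, 1, 0, 0, 0, 0, 0, 0, 1]'

```text
time: 7.75
tool_pos: [0.6338, -0.039, 0.0408]
ee_rot: [-3.141, 0.0, 1.571]
wrist_force: [-1.1, -0.2, 1.6]
width: 0.0494
finger_force: 30.0
```

Call:
move_arm --deltas '[0, 0, 0, 0, 0, -2, 1, 0, 0, 0, 0, 0, -5, 1, 0, 0, 0, 0, 0, -8.5, 1, 0, 0, 0, 0, 0, -12, 1, 0, 0, 0, 0, 0, -13.4, 1, 0, 0, 0, 0.8, -2, -13.4, 1, 0, 0, 0, 2.3, -5.4, -13.4, 1, 0, 0, 0, 3.9, -9.2, -13.4, 1]'

```text
time: 8.55
tool_pos: [0.5408, 0.0002, 0.1723]
ee_rot: [-3.139, -0.0, 1.57]
wrist_force: [-0.3, -0.2, -1.6]
width: 0.0496
finger_force: 30.0
```

Call:
move_arm --deltas '[0, 0, 0, 1.5, -3.8, 0, 1, 0, 0, 0, 2.8, -6.6, 0, 1, 0, 0, 0, 3.4, -8, 0, 1, 0, 0, 0, 3.4, -8, 0, 1, 0, 0, 0, 3.4, -8, 3, 1, 0, 0, 0, 3.4, -8, 6, 1, 0, 0, 0, 3.4, -8, 8, 1, 0, 0, 0, 3.4, -8, 8, 1]'

```text
time: 9.35
tool_pos: [0.4595, 0.0337, 0.09]
ee_rot: [-3.133, -0.0, 1.57]
wrist_force: [-0.8, -0.2, -1.4]
width: 0.0495
finger_force: 30.0
```

Call:
move_arm --deltas '[0, 0, 0, 0, 0, 0, 1, 0, 0, 0, 0, 0, 0, 1, 0, 0, 0, 0, 0, 1.5, 1, 0, 0, 0, 0, 0, 3, 1, 0, 0, 0, 0, 0, 4, 1, 0, 0, 0, 0, 0, 4.7, 1, 0, 0, 0, 0, 0, 4.8, 1, 0, 0, 0, 0, 0, 4.8, 1]'

```text
time: 10.15
tool_pos: [0.4625, 0.034, 0.0471]
ee_rot: [3.141, 0.0, 1.571]
wrist_force: [-0.4, 0.6, -1.6]
width: 0.0495
finger_force: 30.0
```

Call:
move_arm --deltas '[0, 0, 0, 0, 0, 0, 1]'

```text
time: 10.25
tool_pos: [0.4625, 0.034, 0.0471]
ee_rot: [3.14, 0.0, 1.571]
wrist_force: [-1.0, 0.1, -1.1]
width: 0.0498
finger_force: 30.0
```

Call:
move_arm --deltas '[0, 0, 0, 0, 0, 0.1, 0.1, 0, 0, 0, 0, 0, 0.1, -1, 0, 0, 0, 0, 0, 0.1, -1, 0, 0, 0, 0, 0, 0.1, -1, 0, 0, 0, 0, 0, 0.1, -1, 0, 0, 0, 0, 0, 0.1, -1, 0, 0, 0, 0, 0, -3, -1, 0, 0, 0, 0, 0, -7, -1]'

```text
time: 11.05
tool_pos: [0.4599, 0.0341, 0.1148]
ee_rot: [-3.135, -0.0, 1.571]
wrist_force: [0.4, -0.3, 1.0]
width: 0.0933
finger_force: 0.0
```

Call:
move_arm --deltas '[0, 0, 0, 0, 0, -4, -1, 0, 0, 0, 0, 2, -8.4, -1, 0, 0, 0, -3, 5.3, -8.4, -1, 0, 0, 0, -6.5, 8.8, -8.4, -1, 0, 0, 0, -9.7, 12, -8.4, -1, 0, 0, 0, -13, 15.3, -8.4, -1, 0, 0, 0, -15.9, 17.6, -8.4, -1, 0, 0, 0, -15.9, 17.6, -8.4, -1]'

```text
time: 11.85
tool_pos: [0.6395, -0.1289, 0.1977]
ee_rot: [-3.139, 0.001, 1.566]
wrist_force: [-0.2, 0.1, -0.2]
width: 0.0939
finger_force: 0.0
```

Run:
```python
from h import *
fits('scene',.05,.066); s=fits('wrist',.05,.066); print(robot.get_obs()['tool_pos'])
```

```text
scene 110 [313 196] [113 107  98] [0.4663 0.0352 0.0245] top 0.0978
scene 51 [271 209] [97 91 82] [ 0.4699 -0.051   0.0242] top 0.1036
scene 122 [399 235] [54 71 42] [0.6297 0.1589 0.0245] top 0.0821
scene 100 [274 287] [60 43 31] [ 0.6397 -0.1233  0.0218] top 0.587
scene 124 [234 308] [113 107  97] [ 0.6478 -0.2074  0.0275] top 0.5867
wrist 723 [121  44] [87 82 73] [0.4639 0.0336 0.0247] top 0.0999
wrist 531 [141 144] [98 93 82] [ 0.4663 -0.0506  0.0267] top 0.1115
wrist 128 [322 211] [43 22 11] [ 0.6381 -0.1248  0.0217] top 0.3249
wrist 340 [330 295] [116 109  97] [ 0.646  -0.2088  0.0277] top 0.0904
[ 0.63786849 -0.12533642  0.19931802]
```

Call:
move_arm --deltas '[0, 0, 0, 0, 0, 4, -1, 0, 0, 0, 0, 0, 8, -1, 0, 0, 0, 0, 0, 12, -1, 0, 0, 0, 0, 0, 14.5, -1, 0, 0, 0, 0, 0, 15.7, -1, 0, 0, 0, 0, 0, 15.7, -1, 0, 0, 0, 0, 0, 15.7, 1, 0, 0, 0, 0, 0, 15.7, 1]'

```text
time: 12.75
tool_pos: [0.6396, -0.1251, 0.0465]
ee_rot: [3.137, 0.001, 1.571]
wrist_force: [0.9, -0.3, -0.4]
width: 0.0811
finger_force: 0.0
```

Call:
move_arm --deltas '[0, 0, 0, 0, 0, 0, 1, 0, 0, 0, 0, 0, 0, 1, 0, 0, 0, 0, 0, 0, 1, 0, 0, 0, 0, 0, 0, 1, 0, 0, 0, 0, 0, 0, 1, 0, 0, 0, 0, 0, 0, 1, 0, 0, 0, 0, 0, 0, 1]'

```text
time: 13.45
tool_pos: [0.6378, -0.1251, 0.0436]
ee_rot: [-3.141, 0.0, 1.571]
wrist_force: [-1.4, 0.4, 1.0]
width: 0.0441
finger_force: 30.0
```

Call:
move_arm --deltas '[0, 0, 0, 0, 0, -2, 1, 0, 0, 0, 0, 0, -5, 1, 0, 0, 0, 0, 0, -8.5, 1, 0, 0, 0, 0, 0, -12, 1, 0, 0, 0, 0, 0, -13.5, 1, 0, 0, 0, 1.2, -1, -13.5, 1, 0, 0, 0, 3.7, -2.8, -13.5, 1, 0, 0, 0, 6.7, -5, -13.5, 1]'

```text
time: 14.25
tool_pos: [0.5872, -0.058, 0.1763]
ee_rot: [-3.139, -0.001, 1.569]
wrist_force: [0.5, 0.8, -2.2]
width: 0.0439
finger_force: 30.0
```

Call:
move_arm --deltas '[0, 0, 0, 3, -2.2, 0, 1, 0, 0, 0, 6, -4.3, 0, 1, 0, 0, 0, 9, -6.5, 0, 1, 0, 0, 0, 12, -8.6, 0, 1, 0, 0, 0, 15, -10.8, 0, 1, 0, 0, 0, 17, -12.3, 0, 1, 0, 0, 0, 17.7, -12.8, 0, 1, 0, 0, 0, 17.7, -12.8, 0, 1]'

```text
time: 15.05
tool_pos: [0.4593, 0.1195, 0.1776]
ee_rot: [-3.141, 0.0, 1.573]
wrist_force: [0.1, -1.3, -2.2]
width: 0.044
finger_force: 30.0
```

Call:
move_arm --deltas '[0, 0, 0, 0, 0, 0, 1, 0, 0, 0, 0, 0, 3, 1, 0, 0, 0, 0, 0, 6, 1, 0, 0, 0, 0, 0, 8.5, 1, 0, 0, 0, 0, 0, 9, 1, 0, 0, 0, 0, 0, 9, 1, 0, 0, 0, 0, 0, 9, 1]'

```text
time: 15.75
tool_pos: [0.4614, 0.1186, 0.0899]
ee_rot: [3.139, -0.0, 1.57]
wrist_force: [-0.2, 0.6, -2.3]
width: 0.0438
finger_force: 30.0
```

Call:
move_arm --deltas '[0, 0, 0, 0, 0, 1.5, 1, 0, 0, 0, 0, 0, 2.7, 1, 0, 0, 0, 0, 0, 3.5, 1, 0, 0, 0, 0, 0, 3.9, 1, 0, 0, 0, 0, 0, 3.9, 1, 0, 0, 0, 0, 0, 3.9, 1]'

```text
time: 16.35
tool_pos: [0.4604, 0.1191, 0.0498]
ee_rot: [3.141, -0.0, 1.571]
wrist_force: [0.1, 1.1, -2.0]
width: 0.0436
finger_force: 30.0
```

Call:
move_arm --deltas '[0, 0, 0, 0, 0, 0.1, 0.1, 0, 0, 0, 0, 0, 0.1, -1, 0, 0, 0, 0, 0, 0.1, -1, 0, 0, 0, 0, 0, 0.1, -1, 0, 0, 0, 0, 0, 0.1, -1, 0, 0, 0, 0, 0, 0.1, -1, 0, 0, 0, 0, 0, -3, -1, 0, 0, 0, 0, 0, -7, -1]'

```text
time: 17.15
tool_pos: [0.458, 0.1187, 0.1177]
ee_rot: [-3.135, 0.001, 1.571]
wrist_force: [0.6, -0.9, 0.3]
width: 0.0931
finger_force: 0.0
```

Call:
move_arm --deltas '[0, 0, 0, 0, 0, -4, -1, 0, 0, 0, 0, 2, -8.1, -1, 0, 0, 0, -3, 4.5, -8.1, -1, 0, 0, 0, -7, 7, -8.1, -1, 0, 0, 0, -11, 9.5, -8.1, -1, 0, 0, 0, -15, 12, -8.1, -1, 0, 0, 0, -19, 14.5, -8.1, -1, 0, 0, 0, -23, 16.5, -8.1, -1]'

```text
time: 17.95
tool_pos: [0.626, -0.1128, 0.2001]
ee_rot: [-3.142, -0.0, 1.571]
wrist_force: [0.5, 1.2, 1.1]
width: 0.0937
finger_force: 0.0
```

Call:
move_arm --deltas '[0, 0, 0, -4, 1, 0, -1, 0, 0, 0, -8, 2.1, 0, -1, 0, 0, 0, -9.8, 2.1, 0, -1, 0, 0, 0, -9.8, 2.1, 0, -1, 0, 0, 0, -9.8, 2.1, 0, -1]'

```text
time: 18.45
tool_pos: [0.6458, -0.2079, 0.2005]
ee_rot: [-3.141, -0.001, 1.571]
wrist_force: [-0.6, 0.2, -0.3]
width: 0.094
finger_force: 0.0
```

Run:
```python
from h import *
fits('scene',.05,.066); s=fits('wrist',.05,.066); print(robot.get_obs()['tool_pos'])
```

```text
scene 93 [349 182] [65 49 36] [0.464  0.1209 0.0215] top 0.1198
scene 116 [313 196] [117 111 101] [0.4662 0.0353 0.0245] top 0.0978
scene 117 [278 209] [115 109  99] [ 0.4681 -0.0491  0.0267] top 0.1088
scene 118 [400 235] [58 75 45] [0.6294 0.1592 0.0249] top 0.0823
scene 120 [234 308] [116 110 100] [ 0.6474 -0.2073  0.0277] top 0.5897
wrist 734 [119  48] [72 68 60] [ 0.4662 -0.0506  0.0267] top 0.1117
wrist 144 [322 208] [102  96  85] [ 0.6459 -0.2088  0.0278] top 0.3274
[ 0.64595492 -0.20695417  0.20105834]
```

Call:
move_arm --deltas '[0, 0, 0, 0, 0, 4, -1, 0, 0, 0, 0, 0, 8, -1, 0, 0, 0, 0, 0, 12, -1, 0, 0, 0, 0, 0, 15, -1, 0, 0, 0, 0, 0, 16.1, -1, 0, 0, 0, 0, 0, 16.1, -1, 0, 0, 0, 0, 0, 16.1, 1, 0, 0, 0, 0, 0, 16.1, 1]'

```text
time: 19.35
tool_pos: [0.6479, -0.2093, 0.0428]
ee_rot: [3.137, 0.002, 1.571]
wrist_force: [0.1, -0.5, -0.6]
width: 0.0813
finger_force: 0.0
```

Call:
move_arm --deltas '[0, 0, 0, 0, 0, 0, 1, 0, 0, 0, 0, 0, 0, 1, 0, 0, 0, 0, 0, 0, 1, 0, 0, 0, 0, 0, 0, 1, 0, 0, 0, 0, 0, 0, 1, 0, 0, 0, 0, 0, 0, 1, 0, 0, 0, 0, 0, 0, 1]'

```text
time: 20.05
tool_pos: [0.646, -0.2092, 0.0401]
ee_rot: [3.141, 0.0, 1.571]
wrist_force: [-3.4, 0.7, 5.2]
width: 0.0553
finger_force: 30.0
```

Call:
move_arm --deltas '[0, 0, 0, 0, 0, -2, 1, 0, 0, 0, 0, 0, -5, 1, 0, 0, 0, 0, 0, -8.5, 1, 0, 0, 0, 0, 0, -12, 1, 0, 0, 0, 0, 0, -15, 1, 0, 0, 0, 1.5, 0, -15, 1, 0, 0, 0, 4.3, 0, -15, 1, 0, 0, 0, 7.7, 0, -15, 1]'

```text
time: 20.85
tool_pos: [0.6451, -0.1308, 0.1859]
ee_rot: [-3.138, -0.002, 1.569]
wrist_force: [-0.1, -0.4, -1.9]
width: 0.0554
finger_force: 30.0
```

Call:
move_arm --deltas '[0, 0, 0, 3.5, -1, 0, 1, 0, 0, 0, 7, -2.5, 0, 1, 0, 0, 0, 10.5, -4, 0, 1, 0, 0, 0, 14, -5.5, 0, 1, 0, 0, 0, 17.5, -7, 0, 1, 0, 0, 0, 20.5, -9, 0, 1, 0, 0, 0, 23.5, -11, 0, 1, 0, 0, 0, 26.5, -13, 0, 1]'

```text
time: 21.65
tool_pos: [0.5134, 0.1351, 0.1859]
ee_rot: [-3.137, -0.0, 1.572]
wrist_force: [0.5, 0.5, -0.7]
width: 0.0556
finger_force: 30.0
```

Call:
move_arm --deltas '[0, 0, 0, 3, -2.5, 0, 1, 0, 0, 0, 5.5, -4.5, 0, 1, 0, 0, 0, 7, -5.9, 0, 1, 0, 0, 0, 7, -5.9, 0, 1, 0, 0, 0, 7, -5.9, 0, 1, 0, 0, 0, 7, -5.9, 3, 1, 0, 0, 0, 7, -5.9, 6.5, 1, 0, 0, 0, 7, -5.9, 9.5, 1]'

```text
time: 22.45
tool_pos: [0.457, 0.2019, 0.0919]
ee_rot: [-3.14, 0.001, 1.569]
wrist_force: [-0.8, 0.1, -2.0]
width: 0.055
finger_force: 30.0
```

Call:
move_arm --deltas '[0, 0, 0, 0, 0, 0.5, 1, 0, 0, 0, 0, 0, 0.5, 1, 0, 0, 0, 0, 0, 0.5, 1, 0, 0, 0, 0, 0, 2, 1, 0, 0, 0, 0, 0, 3.5, 1, 0, 0, 0, 0, 0, 4.5, 1, 0, 0, 0, 0, 0, 4.9, 1, 0, 0, 0, 0, 0, 4.9, 1]'

```text
time: 23.25
tool_pos: [0.4578, 0.2032, 0.0465]
ee_rot: [3.14, -0.001, 1.571]
wrist_force: [0.9, 0.4, -1.9]
width: 0.0551
finger_force: 30.0
```

Call:
move_arm --deltas '[0, 0, 0, 0, 0, 0, 1, 0, 0, 0, 0, 0, 0, 1]'

```text
time: 23.45
tool_pos: [0.4576, 0.2032, 0.0462]
ee_rot: [3.14, -0.0, 1.571]
wrist_force: [-0.7, -0.2, -1.9]
width: 0.0552
finger_force: 30.0
```

Call:
move_arm --deltas '[0, 0, 0, 0, 0, 0.1, 0.1, 0, 0, 0, 0, 0, 0.1, -1, 0, 0, 0, 0, 0, 0.1, -1, 0, 0, 0, 0, 0, 0.1, -1, 0, 0, 0, 0, 0, 0.1, -1, 0, 0, 0, 0, 0, 0.1, -1, 0, 0, 0, 0, 0, -3, -1, 0, 0, 0, 0, 0, -7, -1]'

```text
time: 24.25
tool_pos: [0.455, 0.2023, 0.1136]
ee_rot: [-3.135, 0.002, 1.571]
wrist_force: [0.5, 0.9, -0.5]
width: 0.0941
finger_force: 0.0
```

Call:
move_arm --deltas '[0, 0, 0, 0, 0, -4, -1, 0, 0, 0, 0, 0, -8, -1, 0, 0, 0, -4, 2, -12, -1, 0, 0, 0, -8, 4, -14, -1, 0, 0, 0, -12, 6, -14, -1, 0, 0, 0, -15, 6, -14, -1, 0, 0, 0, -15, 6, -14, -1, 0, 0, 0, -15, 6, -14, -1]'

```text
time: 25.05
tool_pos: [0.5169, 0.0528, 0.2552]
ee_rot: [-3.141, -0.001, 1.569]
wrist_force: [-0.2, 1.0, -0.3]
width: 0.0938
finger_force: 0.0
```

Run:
```python
from h import *
fits('scene',.05,.066); s=fits('wrist',.05,.066); save(s,'w2.png')
P=cloud(s)
for n,x,y in(('sugar',.465,-.05),('salt',.462,.034),('mill',.46,.119),('mustard',.457,.203)):
    w=np.hypot(P[...,0]-x,P[...,1]-y)<.03; z=P[...,2][w]; print(n,np.percentile(z[z<.14],99.5).round(4))
```

```text
scene 126 [382 172] [101  95  85] [0.4612 0.205  0.0276] top 0.0958
scene 104 [349 182] [60 44 33] [0.4643 0.1206 0.0213] top 0.1192
scene 106 [313 196] [109 103  93] [0.4665 0.0352 0.0241] top 0.4413
scene 112 [278 209] [107 100  91] [ 0.4685 -0.049   0.0263] top 0.1091
scene 119 [399 235] [53 69 40] [0.63   0.159  0.0245] top 0.0823
wrist 152 [277  82] [70 66 60] [0.4589 0.2035 0.0276] top 0.097
wrist 183 [416 119] [ 9 44 15] [0.6276 0.1578 0.0247] top 0.0839
wrist 41 [286 151] [34 18  9] [0.4615 0.1193 0.0221] top 0.1223
wrist 146 [280 222] [129 122 110] [0.4643 0.034  0.0246] top 0.3668
wrist 259 [281 295] [116 110  97] [ 0.4666 -0.0504  0.0267] top 0.1115
sugar 0.1114
salt 0.0996
mill 0.1222
mustard 0.0969
```

View pics/w2.png

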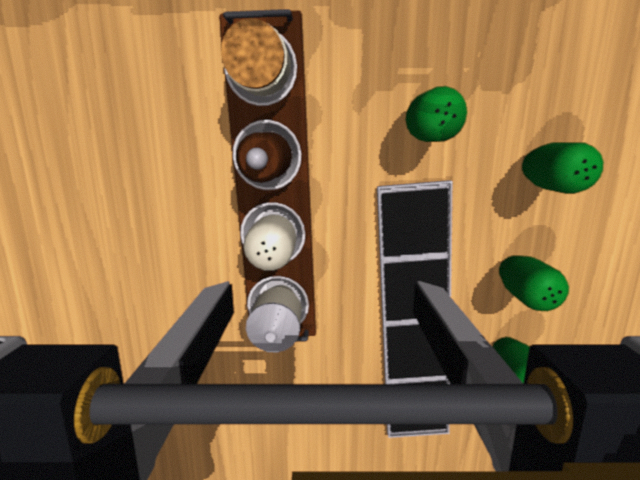

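The picture shows all four upright in their cups, left to right: mustard (255,52), mill (265,157), salt (268,243), sugar (275,320). Their top heights match fully seated, and the row is the reverse of the tray.

```bash
python3 -c "
from bench import robot
print(robot.close_job())"
```

```text
the job is handed in; nothing more can be done
None
```

All four condiments stand upright, fully down in the carrier's cups in reverse order (from the robot's left: mustard, mill, salt, sugar); the job took about 25 s and is handed in, with no verdict returned.

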